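# Plug the blow-off tube into the bench air outlet

## Task

Take the long blow-off tube with the tapered nozzle out of the wooden rack and push its plain end into the push-fit socket of the bench air outlet, past the seal until it bottoms, then let go of it. Press it home firmly but do not ram it, and leave the blanking plug, the oil can and the ink tin where they are.

Things in the scene. Friction and masses are not known exactly. Their poses are not given: they have to be found in the camera images.
- tube: Blow-off tube: rigid aluminium, 20 mm diameter, 150 mm long, about 120 g. Origin: centre of the plain foot end (the end to insert); z along the tube to the nozzle. Cylindrical from 4 to 130 mm, then tapering to an 11 mm nozzle; foot bevelled 3 x 4 mm. Starts upright in a rack hole, foot down, 100 mm of it above the rack; may turn about its axis.
- rack: Fixed wooden block 70 (x) x 170 (y) x 60 (z) mm, origin at the centre of its underside. Two upright holes of 22 mm diameter and 50 mm depth at y = -50 and +50 mm; the tube stands in one and the blanking plug in the other, either way round.
- plug: Aluminium blanking plug, 20 mm shank and a 32 mm wide, 14 mm thick round head, 84 mm long in all, standing in the other rack hole. Origin at the centre of its foot, z up. To be left alone.
- outlet: Bench air outlet, fixed: steel foot plate 110 (x) x 130 (y) x 20 mm and two grey cheeks, 96 mm high, carrying the round socket barrel (44 mm outside diameter) on a stiff horizontal swivel 70 mm above the bench. Origin: centre of the underside. The barrel leans to the outlet's own -x by about 8 to 28 degrees and stays so.
- mouth (a point): Centre of the socket's mouth at the barrel's upper end, 60 mm from the swivel axis; z points out along the bore, y along the swivel. Bore 22 mm. At 14 to 18 mm a springy seal resists with 5 to 12 N, then rubs on the tube and holds it. Deeper, unseen, are the valve disc and a rigid stop: the tube is home 33 to 47 mm down (differs each time), where resistance rises steeply.
- valve (a joint): Travel of the valve disc deep in the socket: 0 = shut, untouched; 0.005 m = fully down on its rigid stop. Untouched, it lies 28 to 42 mm below the mouth (differs each time); the tube's foot pushes it with about 3 N and it stays where pushed.
- core: The closed inner end of the socket barrel, with the unseen stop and valve disc on it. Origin on the barrel's axis 90 mm below the mouth, z along the axis to the mouth; where in the bore the stop lies cannot be told from this. A push of more than 50 N on it counts as ramming.
- oilcan: Small dark steel oil can, 64 mm in diameter, 86 mm high to its brass collar, with a thin spout. Origin at the centre of its underside. Bystander.
- inktin: Flat round steel ink tin, 78 mm in diameter, 48 mm high. Origin at the centre of its underside. Bystander.
Things that resemble listed ones, but are neither listed nor needed, are in the scene too. What is shaped like the tube but pink is not meant. What is meant by the rack is not green, and is the larger of those in its own colour.

How it is judged:
By the outcome, as a careful person would: the job done as asked, in the order asked, and still so for the second after the job is handed in, with the robot touching nothing.
It also fails if it takes over 51 s, if anything falls off the work surface, if the arm or the gripper's body presses on something with over 40 N, if the wrist force passes 120 N, or if a joint passes its speed limit or range.

## Robot

A 6-joint arm with a two-finger parallel gripper is mounted at the origin on the work surface. World frame = base frame: x ahead of the robot, y to its left, z up, the work surface at z = 0. Lengths are in m, angles in rad, forces in N, time in s.
With the tool pointing down it reaches from about 0.3 to 0.875 m from the base axis. Payload 6.4 kg.
Tool frame: the origin (TCP) lies between the finger pads; the fingertips stand 8 mm ahead of it and the grasp point (between the pads) lies 11 mm behind it; z points along the fingers, y is the direction in which the jaws open and shut (so a half turn about z gives the same grasp; the last joint's range is limited). The gripper opens to 85 mm and grips with 20 to 120 N. Pads are 22 mm wide; open, the fingers measure 114 mm over their backs; the gripper's body (76 mm by 85 mm) begins 54 mm behind the grasp point. The pads swing forward as they close: fully open they stand 13 mm farther back than shut.
Start: joints at [-1.365, 0.181, 1.607, -0, 1.354, -0.206], TCP at [0.23, -0.527, 0.239] pointing down, gripper open.
Joint ranges: [-2.99, 2.99], [-0.89, 2.07], [0.3, 2.58], [-1.14, 4.28], [0, 2.63], [-3.12, 3.12]. Speed limits (rad/s): [2.57, 2.57, 3.01, 3.14, 3.14, 3.14].

## Interface

Orientations are given as a unit quaternion [w, x, y, z].
In Python, from bench import monitor, viewer, workorder, spotter gives the robot as it stands. The module is installed in compiled form; this text tells all that it offers.
- The arm moves only by the tool move_arm, never from a script. Its argument "motion" is a list of rows, each a list of 3 entries, a list of its own where there are three numbers: the shift along the tool's x, y, z in units of 60 mm (1.0 is 60 mm), then the turn, a rotation vector about the tool's x, y, z in units of 8 degrees (1.0 is 8 degrees), then the opening in per cent of the stroke, from 0 (shut) to 100 (fully open). In form: [[[dx, dy, dz], [rx, ry, rz], grip], ...]. A call has 1 to 10 rows; each row is the pose to reach, as a shift and turn from the pose commanded when the call began, along the tool's axes at that moment; what a row does not reach only later rows make up. A row lasts 1/8 s, in which the tool goes at most 62.5 mm and 10.7 degrees, less where a joint would pass 70% of its speed; a pose out of reach is approached as far as the arm can. A call with a gripper value outside its range is refused whole. The fingers move at their own pace and stop on an object; the grip force is fixed at half the most. Time passes only in rows, so rows that repeat a pose let the fingers close. It gives the time, the measured TCP pose, the force and the opening at its end, in the units of the state.
- monitor.get_obs(): the state, without advancing time (a new reading comes with each control period).
- viewer.camera(name): name is "side" or "top" or "wrist"; returns the picture (400x640x3 uint8, blue, green, red); there is no depth.
- viewer.calibration(name): a dict with "fovy" (degrees; the focal length in pixels is half the picture's height over the tangent of half this angle, whatever the lens; pixels are square), "cx", "cy" (the principal point, pixels), "extrinsics" (4x4, takes a point from camera to world coordinates). Camera axes: x right, y down, z forward; pixel columns grow to the right and rows downward; lengths in m; the calibration is good to about 2 mm. A picture is of the moment at which its call begins: read the wrist's pose just before it. calibration takes no time and is no camera call; for the wrist camera it gives the pose at the moment of the call.
- workorder.hand_in(): hands the job in, once; it reports no verdict.
Trained networks look in the newest picture that a camera, given by its name, has taken for a name from the list of things; names that differ only in an ending like _2 or _b are one class to them, and where a whole thing is asked for, a point or a joint stands for the part that bears it (a point fixed in the world has none). Each returns a list of dicts, best first, with "score" (0 to 1); they miss things now and then, are a little off and sometimes report something else, mostly with a low value. They report only what shows in the picture. A call takes as long as a camera call. They do not tell look-alikes from the thing itself.
- spotter.search_frame(camera, name): "centre" ([column, row] as shares, 0 to 1, of the picture: columns of its width, rows of its height, amid what is visible of it).
- spotter.outline_of(camera, name): "region" (400x640 bool, what is visible of it) and "centre" ([column, row] as shares, 0 to 1, of the picture: columns of its width, rows of its height, amid what is visible of it).
The state is a dict: "time_s": time; "q": joint angles; "dq": joint speeds; "joint_efforts": joint torques, N m; "eef_pos": TCP position; "eef_rot": TCP orientation; "wrist_force": force on the tool from outside, world axes, zero at the start; "torque": the same for the moment, N m; "opening": opening from 0.0 (shut) to 1.0 (fully open).
Only numpy, scipy, OpenCV 4.12 (cv2) and the standard library are available. Lean on these libraries where they do the work, as an engineer would, in place of code of your own. Each camera call takes 0.05 s, during which the arm holds its last target. There are 200 camera calls.

## Working session

There is one attempt and no reset: what is moved stays moved. The work goes in short steps, Python scripts to look and compute and a tool call to move; the robot and the scene stay as the last step left them, time stands still between calls to the robot, and variables do not carry over. Pictures are saved under pics/ and viewed, about 8 in all and at most 12, crops included, and the job is handed in when it is done.

Besides the shell and the picture viewer there is one more tool, called after "Emit:" by a JSON object that holds its "name" and its "arguments". move_arm: Moves the arm, as the interface text tells. Its arguments: {"type":"object","properties":{"motion":{"type":"array","items":{"type":"array"}}},"required":["motion"]}

```bash
mkdir -p pics
cat > h.py <<'E'
import numpy as np, cv2
from bench import monitor, viewer, workorder, spotter
def shot(c,fn=None):
    im=viewer.camera(c)
    if fn: cv2.imwrite('pics/'+fn,im)
    return im
def cam(c):
    k=viewer.calibration(c); f=200/np.tan(np.radians(k['fovy'])/2)
    return f,k['cx'],k['cy'],np.array(k['extrinsics'])
def ray(c,px,k=None):
    f,cx,cy,T=k or cam(c); d=T[:3,:3]@np.array([(px[0]-cx)/f,(px[1]-cy)/f,1]); return T[:3,3],d/np.linalg.norm(d)
def atz(c,px,z,k=None):
    o,d=ray(c,px,k); return o+d*(z-o[2])/d[2]
def proj(c,P,k=None):
    f,cx,cy,T=k or cam(c); p=(np.asarray(P)-T[:3,3])@T[:3,:3]; return np.array([f*p[0]/p[2]+cx,f*p[1]/p[2]+cy])
def tri(r1,r2):
    (o1,d1),(o2,d2)=r1,r2
    A=np.stack([d1,-d2],1); s=np.linalg.lstsq(A,o2-o1,rcond=None)[0]
    a,b=o1+s[0]*d1,o2+s[1]*d2; return (a+b)/2,np.linalg.norm(a-b)
E
python3 - <<'E'
from h import *
for c in ['side','top']:
    shot(c,c+'0.png'); f,cx,cy,T=cam(c); print(c,f,cx,cy,T.round(3).tolist())
    for n in ['tube','rack','plug','outlet','mouth','oilcan','inktin']:
        print(n,[(round(d['score'],2),(np.array(d['centre'])*[640,400]).round().tolist()) for d in spotter.search_frame(c,n)])
o=monitor.get_obs(); print(o)
E
```

```text
side 386.0436780914535 324.18447709732084 197.42083828412757 [[0.984, -0.128, 0.125, 0.48], [-0.179, -0.68, 0.711, -0.587], [-0.006, -0.722, -0.692, 0.631], [0.0, 0.0, 0.0, 1.0]]
tube [(0.74, [350.0, 319.0]), (0.64, [273.0, 159.0]), (0.6, [326.0, 268.0])]
rack [(0.94, [245.0, 294.0]), (0.76, [452.0, 298.0]), (0.68, [321.0, 279.0]), (0.54, [261.0, 137.0])]
plug [(0.68, [312.0, 233.0])]
outlet [(0.78, [274.0, 158.0])]
mouth [(0.64, [261.0, 136.0])]
oilcan [(0.94, [372.0, 196.0]), (0.17, [274.0, 155.0])]
inktin [(0.79, [240.0, 219.0])]
top 434.25492812693284 323.13820949518674 203.1800347899466 [[-0.001, -0.998, 0.063, 0.502], [-1.0, 0.003, 0.029, -0.042], [-0.029, -0.063, -0.998, 1.086], [0.0, 0.0, 0.0, 1.0]]
tube [(0.74, [445.0, 201.0]), (0.67, [438.0, 178.0]), (0.66, [416.0, 213.0])]
rack [(0.76, [397.0, 273.0]), (0.75, [423.0, 124.0]), (0.67, [388.0, 216.0])]
plug [(0.63, [236.0, 246.0]), (0.58, [368.0, 211.0])]
outlet [(0.67, [240.0, 239.0])]
mouth [(0.73, [235.0, 244.0])]
oilcan [(0.68, [311.0, 154.0])]
inktin [(0.62, [321.0, 270.0])]
{'time_s': 0.8, 'q': array([-1.36530233e+00,  1.80758080e-01,  1.60696833e+00, -1.81746842e-06,
        1.35381856e+00, -2.06295254e-01]), 'dq': array([-0.00017874,  0.00075063,  0.00060935,  0.00164406,  0.00108111,
       -0.00037324]), 'joint_efforts': array([-6.74276744e-04, -4.44791472e+01, -3.51665318e+01, -3.28562965e-04,
        6.40663293e-04,  1.06536118e-05]), 'eef_pos': array([ 0.2301672 , -0.52695267,  0.23932738]), 'eef_rot': array([ 2.38398793e-05,  9.78878437e-01,  2.04443161e-01, -8.96982411e-07]), 'wrist_force': array([-0.82077573, -0.56288566, -0.51541605]), 'torque': array([-0.0391676 , -0.00403356, -0.03019849]), 'opening': 1.0009428183021305}
```

View pics/side0.png

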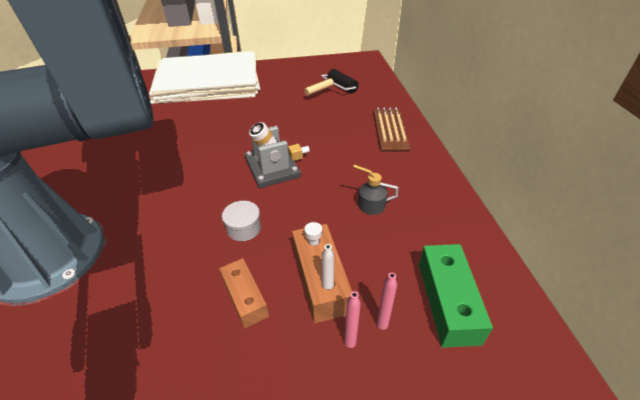

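View pics/top0.png

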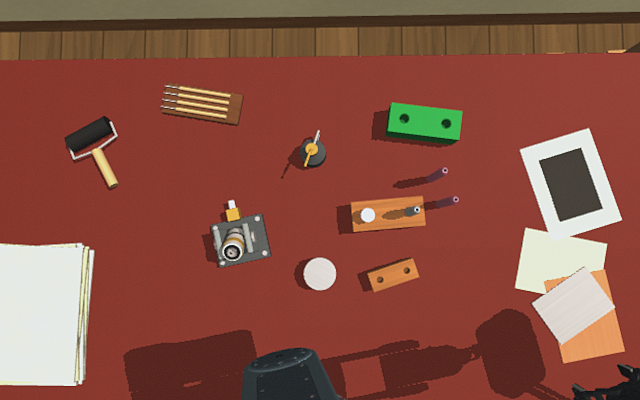

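Run:
```python
from h import *
a=cv2.imread('pics/side0.png');b=cv2.imread('pics/top0.png')
c1=cv2.resize(a[215:335,285:405],(390,390),interpolation=cv2.INTER_CUBIC)
c2=cv2.resize(b[160:240,340:470],(400,246),interpolation=cv2.INTER_CUBIC)
c3=cv2.resize(b[195:275,195:285],(400,356),interpolation=cv2.INTER_CUBIC)
c4=cv2.resize(a[110:190,235:315],(390,390)[:2],interpolation=cv2.INTER_CUBIC)[:210]
can=np.zeros((600,800,3),np.uint8); can[:390,:390]=c1; can[390:600,:390]=c4; can[:246,395:795]=c2; can[246:600,395:795]=c3[:354]
cv2.imwrite('pics/crop.png',can)
print('tube xy top est',tri(ray('side',(327,246)),ray('top',(418,209))))
print('plughead',tri(ray('side',(313,230)),ray('top',(368,215))))
print('pink',tri(ray('side',(392,275)),ray('top',(445,171))),tri(ray('side',(354,294)),ray('top',(456,199))))
print('mouth',tri(ray('side',(261,129)),ray('top',(232,252))))
print('oil',atz('top',(311,154),.04),'ink',atz('top',(320,273),.048))
for c in ['side','top']:
    for n in ['tube','outlet','mouth']:
        for d in spotter.outline_of(c,n):
            r=d['region']; ys,xs=np.nonzero(r); print(c,n,round(d['score'],2),r.sum(),xs.min(),xs.max(),ys.min(),ys.max())
print(viewer.calibration('wrist')['extrinsics'])
```

```text
tube xy top est (array([ 0.54848495, -0.21587058,  0.16533398]), np.float64(0.0013325652612839315))
plughead (array([ 0.53967524, -0.11595791,  0.09277457]), np.float64(0.0033547028258033022))
pink (array([ 0.63248038, -0.27752315,  0.15339427]), np.float64(0.005187050909112486)) (array([ 0.57096138, -0.29911257,  0.15409461]), np.float64(0.002867098118154353))
mouth (array([0.46175323, 0.18781713, 0.12461182]), np.float64(0.012613064210300128))
oil [0.68878076 0.01754754 0.04      ] ink [ 0.4021863  -0.00446672  0.048     ]
side tube 0.9 696 345 360 292 347
side tube 0.9 680 377 397 273 329
side outlet 0.94 2478 245 308 123 186
side mouth 0.94 459 250 277 123 146
side mouth 0.62 2478 246 309 123 187
top tube 0.7 177 436 458 196 207
top tube 0.66 123 405 419 206 216
top tube 0.63 167 428 447 168 182
top outlet 0.6 2450 212 269 202 266
top mouth 0.59 587 223 245 227 260
[[ 4.00739762e-01 -8.80858680e-01 -2.51983391e-01  2.94158074e-01]
 [-9.16191833e-01 -3.85408224e-01 -1.09786274e-01 -4.98689999e-01]
 [-4.10278145e-04  2.74860850e-01 -9.61483929e-01  3.74292372e-01]
 [ 0.00000000e+00  0.00000000e+00  0.00000000e+00  1.00000000e+00]]
```

View pics/crop.png

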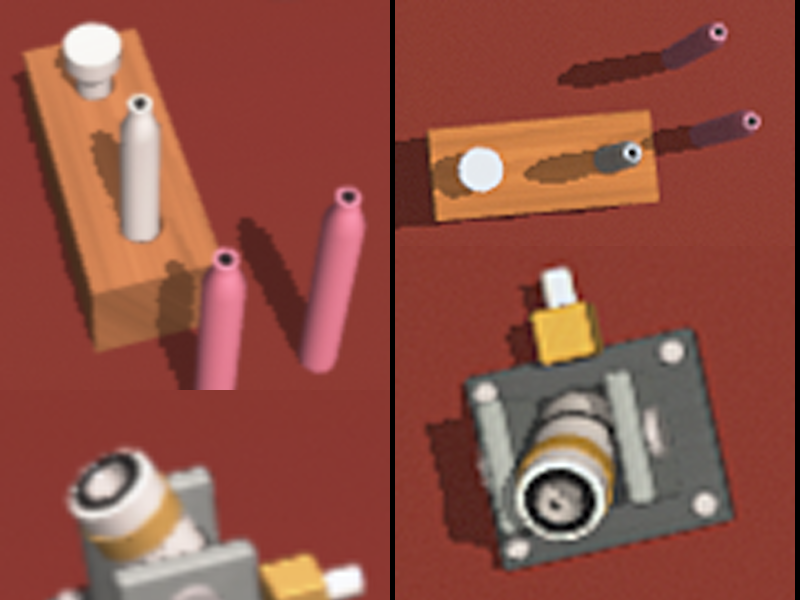

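Run:
```python
from h import *
t=lambda x,y:(195+(x-395)*.225-.4,195+(y-246)*.2247-.4)
C=np.array([atz('top',t(*p),.02) for p in [(505,570),(733,518),(692,330),(467,381)]])
print(C.round(4).tolist())
print([np.linalg.norm(C[i]-C[(i+1)%4]).round(4) for i in range(4)])
c=C.mean(0); ux=(C[3]-C[0]+C[2]-C[1]);ux/=np.linalg.norm(ux);print('c',c,'yaw',np.degrees(np.arctan2(ux[1],ux[0])))
mt,ms=t(563,502),(257.6,128.9)
m,e=tri(ray('side',ms),ray('top',mt)); print('mouth',m,e,(m-c)@ux, np.cross(ux,(m-c))[2])
uy=np.array([-ux[1],ux[0],0])
for L in range(8,29,4):
    s,k=np.sin(np.radians(L)),np.cos(np.radians(L)); P=c*[1,1,0]+[0,0,.07]+.06*(-s*ux+k*np.array([0,0,1]))
    print(L,P.round(4),(proj('top',P)-mt).round(1),(proj('side',P)-ms).round(1))
tp,e=tri(ray('side',(327.6,246.3)),ray('top',(416.7,209.4)));print('tube',tp,e,atz('top',(416.7,209.4),.16),atz('side',(327.6,246.3),.16))
# rack corners
r=lambda x,y:(340+(x-395)*.325-.4,160+y*.325-.4)
R=np.array([atz('top',r(*p),.06) for p in [(435,221),(658,202),(651,110),(429,131)]]);print(R.round(3).tolist())
c=R.mean(0);v=R[0]-R[1];v=v/np.linalg.norm(v);print(c,np.degrees(np.arctan2(v[1],v[0])),c-.05*v,[np.linalg.norm(R[i]-R[(i+1)%4]).round(4) for i in range(4)])
from scipy.spatial.transform import Rotation as Ro
o=monitor.get_obs();print(Ro.from_quat(o['eef_rot'],scalar_first=True).as_matrix().round(3).tolist())
```

```text
[[0.4127, 0.2438, 0.02], [0.4413, 0.1176, 0.02], [0.545, 0.1411, 0.02], [0.5169, 0.2666, 0.02]]
[np.float64(0.1295), np.float64(0.1063), np.float64(0.1286), np.float64(0.1066)]
c [0.4789821  0.19226381 0.02      ] yaw 12.556487532047074
mouth [0.45780455 0.18665829 0.12634248] 0.005096427507155872 -0.021889683252524914 -0.0008674127627555121
8 [0.4708 0.1904 0.1294] [-1.9 -7. ] [ 4.3 -2.5]
12 [0.4668 0.1896 0.1287] [-1.5 -5.2] [ 2.6 -1.9]
16 [0.4628 0.1887 0.1277] [-1.  -3.4] [ 0.9 -1.1]
20 [0.459  0.1878 0.1264] [-0.5 -1.7] [-0.6 -0.3]
24 [0.4552 0.187  0.1248] [0.1 0. ] [-2.2  0.7]
28 [0.4515 0.1861 0.123 ] [0.6 1.6] [-3.6  1.7]
tube [ 0.54879751 -0.21387394  0.16194832] 0.003313400327517931 [ 0.54724262 -0.21404654  0.16      ] [ 0.55074974 -0.21240261  0.16      ]
[[0.501, -0.082, 0.06], [0.515, -0.252, 0.06], [0.585, -0.247, 0.06], [0.57, -0.078, 0.06]]
[ 0.54256245 -0.16459197  0.06      ] 94.8013111961394 [ 0.54674749 -0.21441652  0.06      ] [np.float64(0.1704), np.float64(0.0705), np.float64(0.1706), np.float64(0.0692)]
[[0.916, 0.4, 0.0], [0.4, -0.916, -0.0], [0.0, 0.0, -1.0]]
```

Silver tube (tip at side 328,246 / top 417,209) stands in the larger orange rack. The two similar tubes (side 352,320 and 387,300) are pink. The green rack and the smaller orange one don't fit the description. The silver tube is the one meant, and the crop confirms it.

Emit:
{"name": "move_arm", "arguments": {"motion": [[[6.93,-2.66,0.33],[0,0,1.375],100],[[6.93,-2.66,0.33],[0,0,1.375],100],[[6.93,-2.66,0.33],[0,0,1.375],100],[[6.93,-2.66,0.33],[0,0,1.375],100],[[6.93,-2.66,0.33],[0,0,1.375],100],[[6.93,-2.66,0.33],[0,0,1.375],100],[[6.93,-2.66,0.33],[0,0,1.375],100],[[6.93,-2.66,0.33],[0,0,1.375],100],[[6.93,-2.66,0.33],[0,0,1.375],100],[[6.93,-2.66,0.33],[0,0,1.375],100]]}}

```text
time_s: 2.35
eef_pos: [0.5465, -0.2154, 0.2195]
eef_rot: [0.0, 0.994, 0.109, -0.0]
wrist_force: [-0.2, -0.9, -0.1]
opening: 1.004
```

Run:
```python
from h import *
from scipy.spatial.transform import Rotation as Ro
o=monitor.get_obs();k=cam('wrist');im=shot('wrist','w1.png')
print(o['time_s'],o['eef_pos'],Ro.from_quat(o['eef_rot'],scalar_first=True).as_matrix().round(3).tolist(),o['dq'].round(3))
P=np.array([.5475,-.214,.16]);print(proj('wrist',P,k),proj('wrist',P-[0,0,.1],k),proj('wrist',o['eef_pos'],k))
```

```text
2.35 [ 0.54651885 -0.21543755  0.21949745] [[0.976, 0.217, -0.0], [0.217, -0.976, -0.0], [-0.0, 0.0, -1.0]] [-0.011 -0.005  0.003  0.003 -0.001  0.002]
[318.65164787 217.67594561] [319.1388245  179.81106007] [320.80528737 266.09284867]
```

View pics/w1.png

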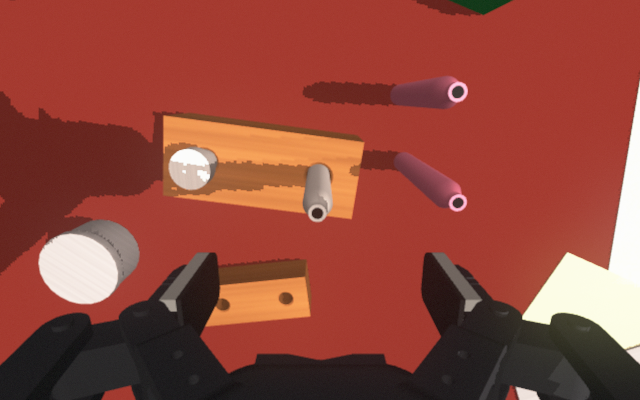

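Run:
```python
from h import *
k=cam('wrist')
t=atz('wrist',(317,212.5),.16,k);print(t,k[0])
o=monitor.get_obs()['eef_pos'];R=np.array([[.976,.217,0],[.217,-.976,0],[0,0,-1]])
for T in [t,np.array([.549,-.2138,.16])]: print(((T-o)@R/.06)[:2],(o[2]-.106)/.06)
b=atz('wrist',(318,178),.06,k);print(b)
```

```text
[ 0.55041832 -0.212522    0.16      ] 342.7620548969604
[ 0.0759058  -0.03618239] 1.892523925266785
[ 0.04821236 -0.02052321] 1.892523925266785
[ 0.54883869 -0.21285787  0.06      ]
```

Emit:
{"name": "move_arm", "arguments": {"motion": [[[0.06,-0.03,0.3],[0,0,0],100],[[0.06,-0.03,0.9],[0,0,0],100],[[0.06,-0.03,1.5],[0,0,0],100],[[0.06,-0.03,1.89],[0,0,0],100],[[0.06,-0.03,1.89],[0,0,0],100],[[0.06,-0.03,1.89],[0,0,0],60],[[0.06,-0.03,1.89],[0,0,0],35],[[0.06,-0.03,1.89],[0,0,0],15],[[0.06,-0.03,1.89],[0,0,0],0],[[0.06,-0.03,1.89],[0,0,0],0]]}}

```text
time_s: 3.65
eef_pos: [0.551, -0.212, 0.107]
eef_rot: [0.001, 0.994, 0.11, 0.001]
wrist_force: [-0.2, 0.4, 5.3]
opening: 0.218
```

Emit:
{"name": "move_arm", "arguments": {"motion": [[[0,0,0],[0,0,0],0],[[0,0,0],[0,0,0],0],[[0,0,0],[0,0,0],0]]}}

```text
time_s: 4.03
eef_pos: [0.551, -0.212, 0.107]
eef_rot: [0.001, 0.994, 0.11, 0.001]
wrist_force: [0.1, 0.6, 5.3]
opening: 0.219
```

Emit:
{"name": "move_arm", "arguments": {"motion": [[[0,0,-0.2],[0,0,0],0],[[0,0,-0.5],[0,0,0],0],[[0,0,-0.9],[0,0,0],0],[[0,0,-1.3],[0,0,0],0],[[0,0,-1.8],[0,0,0],0],[[0,0,-2.3],[0,0,0],0],[[0,0,-2.7],[0,0,0],0],[[0,0,-2.7],[0,0,0],0],[[0,0,-2.7],[0,0,0],0]]}}

```text
time_s: 5.15
eef_pos: [0.5498, -0.2113, 0.2673]
eef_rot: [-0.001, 0.994, 0.11, -0.001]
wrist_force: [-0.0, -0.5, -1.8]
opening: 0.218
```

```bash
cat >> h.py <<'E'
from scipy.spatial.transform import Rotation as Ro
def tcp():
    o=monitor.get_obs(); return o,o['eef_pos'],Ro.from_quat(o['eef_rot'],scalar_first=True).as_matrix()
def goal(mouth,lean,yaw,off,g=.096):
    y=np.radians(yaw);L=np.radians(lean);ux=np.array([np.cos(y),np.sin(y),0]);zt=np.sin(L)*ux-np.array([0,0,np.cos(L)])
    yt=np.array([np.sin(y),-np.cos(y),0]); xt=np.cross(yt,zt)
    return mouth-zt*(g+off), np.stack([xt,yt,zt],1)
def cmd(P,R):
    o,p,R0=tcp(); print('t',o['time_s'],'shift',((P-p)@R0/.06).round(3),'turn',(np.degrees(Ro.from_matrix(R0.T@R).as_rotvec())/8).round(3))
E
python3 - <<'E'
from h import *
o,p,R=tcp();print(p,o['wrist_force'],o['opening'])
cmd(*goal(np.array([.4575,.1874,.126]),21,12.5,.08))
k=cam('wrist');shot('wrist','w2.png')
for d in spotter.search_frame('wrist','tube'): print(d['score'],np.array(d['centre'])*[640,400])
print('expected foot px',proj('wrist',p+R[:,2]*.096,k))
k=cam('side');shot('side','s2.png');print(proj('side',p+R[:,2]*.096),proj('side',p-R[:,2]*.054))
k=cam('top');shot('top','t2.png');print(proj('top',p+R[:,2]*.096),proj('top',p-R[:,2]*.054))
a=cv2.imread('pics/s2.png')[100:300,200:460];w=cv2.imread('pics/w2.png')
can=np.zeros((600,780,3),np.uint8);can[:600]=cv2.resize(a,(780,600));cv2.imwrite('pics/c2.png',can)
E
```

```text
[ 0.54982804 -0.21127609  0.26730118] [-0.01606035 -0.53389293 -1.77797078] 0.2177217411776686
t 5.15 shift [-1.105 -6.822 -0.374] turn [-0.011  2.633  0.01 ]
0.91 [414.08 174.92]
0.91 [416.896 102.2  ]
0.88 [318.08 284.88]
expected foot px [320.65275794 202.18368391]
[326.77980854 241.12935255] [326.74332193 165.10991666]
[416.31568942 207.96975603] [432.245874   203.37158656]
```

View pics/c2.png

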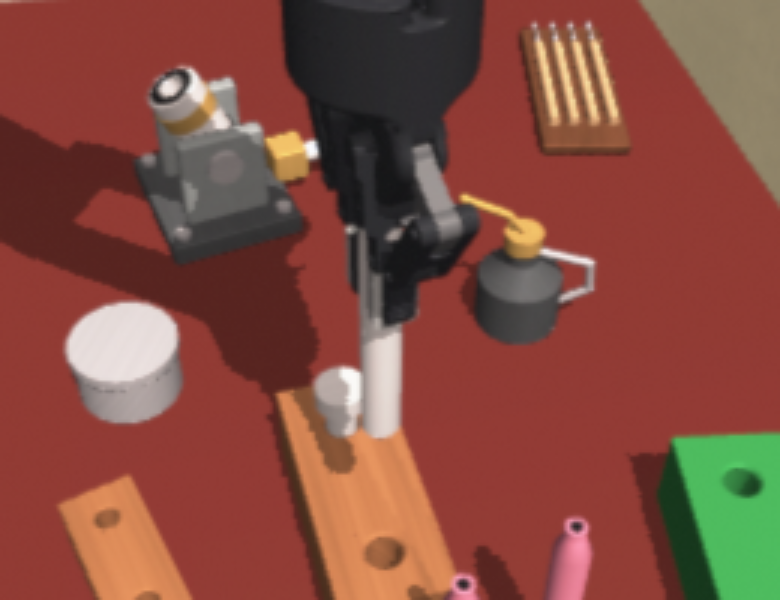

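Emit:
{"name": "move_arm", "arguments": {"motion": [[[-0.1,-0.6,-0.1],[0,0,0],0],[[-0.25,-1.5,-0.2],[0,0.4,0],0],[[-0.4,-2.4,-0.37],[0,0.8,0],0],[[-0.55,-3.3,-0.37],[0,1.2,0],0],[[-0.7,-4.2,-0.37],[0,1.6,0],0],[[-0.85,-5.1,-0.37],[0,2.0,0],0],[[-1.0,-6.0,-0.37],[0,2.4,0],0],[[-1.1,-6.6,-0.37],[0,2.63,0],0],[[-1.1,-6.82,-0.37],[0,2.63,0],0],[[-1.1,-6.82,-0.37],[0,2.63,0],0]]}}

```text
time_s: 6.6
eef_pos: [0.396, 0.1741, 0.2898]
eef_rot: [-0.02, 0.977, 0.109, 0.181]
wrist_force: [-0.5, -1.0, -1.7]
opening: 0.216
```

Emit:
{"name": "move_arm", "arguments": {"motion": [[[0,0,0],[0,0,0],0],[[0,0,0],[0,0,0],0]]}}

```text
time_s: 6.85
eef_pos: [0.3971, 0.1725, 0.2901]
eef_rot: [-0.02, 0.977, 0.107, 0.181]
wrist_force: [0.9, 0.4, -1.2]
opening: 0.211
```

Run:
```python
from h import *
o,p,R=tcp();print(p,R.round(3).tolist(),o['wrist_force'],o['opening'],o['q'].round(2))
k=cam('wrist');w=shot('wrist','w3.png');print('foot px w',proj('wrist',p+R[:,2]*.096,k),'mouth',proj('wrist',[.4575,.1874,.126],k))
s=shot('side','s3.png');t=shot('top','t3.png')
for c in ['side','top']: print(c,proj(c,p+R[:,2]*.096),proj(c,[.4575,.1874,.126]))
can=np.zeros((600,800,3),np.uint8)
can[:300,:400]=cv2.resize(s[70:205,180:360],(400,300),interpolation=cv2.INTER_CUBIC)
can[:300,400:]=cv2.resize(t[180:300,180:340],(400,300),interpolation=cv2.INTER_CUBIC)
can[300:,:480]=cv2.resize(w,(480,300),interpolation=cv2.INTER_AREA)
can[300:,480:]=cv2.resize(w[100:300,215:428],(320,300),interpolation=cv2.INTER_CUBIC)
cv2.imwrite('pics/c3.png',can)
```

```text
[0.39711192 0.17247169 0.29007369] [[0.911, 0.217, 0.35], [0.202, -0.976, 0.078], [0.358, 0.0, -0.934]] [ 0.9383634   0.39962901 -1.21027133] 0.21145333390717505 [ 0.1  -0.49  2.13  0.05  1.14  1.44]
foot px w [320.70021139 202.37003066] mouth [318.9851755  178.27896765]
side [239.72244669 103.13851582] [256.36066508 128.92685904]
top [226.94277492 266.00534824] [232.13796448 251.09592451]
```

View pics/c3.png

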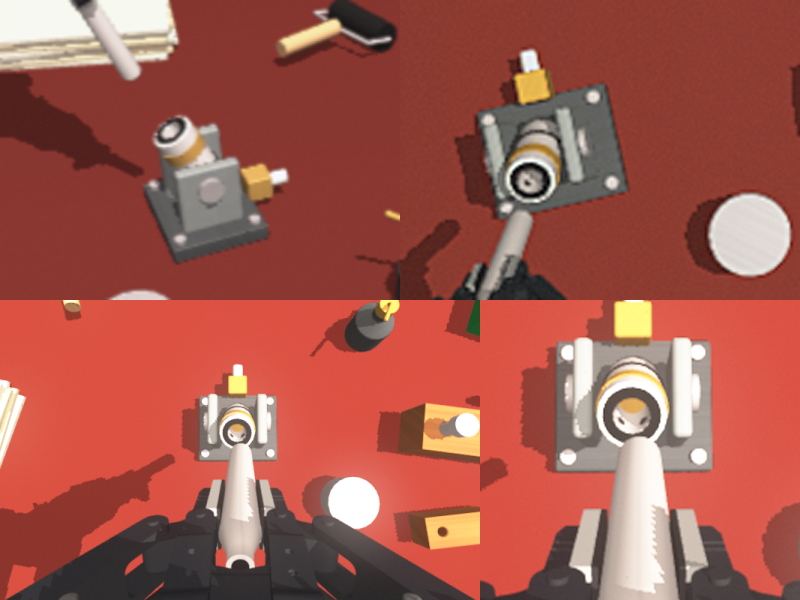

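Run:
```python
from h import *
can=np.zeros((600,800,3),np.uint8)
for i,(n,x,y,w,h) in enumerate([('s3',235,105,50,60),('t3',205,225,50,60),('w3',286,140,60,72)]):
    im=cv2.imread(f'pics/{n}.png')[y:y+h,x:x+w]; z=[8,8,6][i]
    q=cv2.resize(im,None,fx=z,fy=z,interpolation=cv2.INTER_CUBIC)
    if i<2: can[:480,400*i:400*i+400]=q
    else: cv2.imwrite('pics/w3c.png',cv2.resize(im,None,fx=8,fy=8,interpolation=cv2.INTER_CUBIC))
w=cv2.imread('pics/w3c.png')
out=np.zeros((576,800,3),np.uint8)
out[:400,:266]=cv2.resize(can[:480,:400],(266,400))[:400]; 
out[:400,266:400+132]=cv2.resize(can[:480,400:],(266,400))
w2=cv2.resize(w,(268,322)); out[:322,532:]=w2
cv2.imwrite('pics/c4.png',out)
```

```text
(no output)
```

View pics/c4.png

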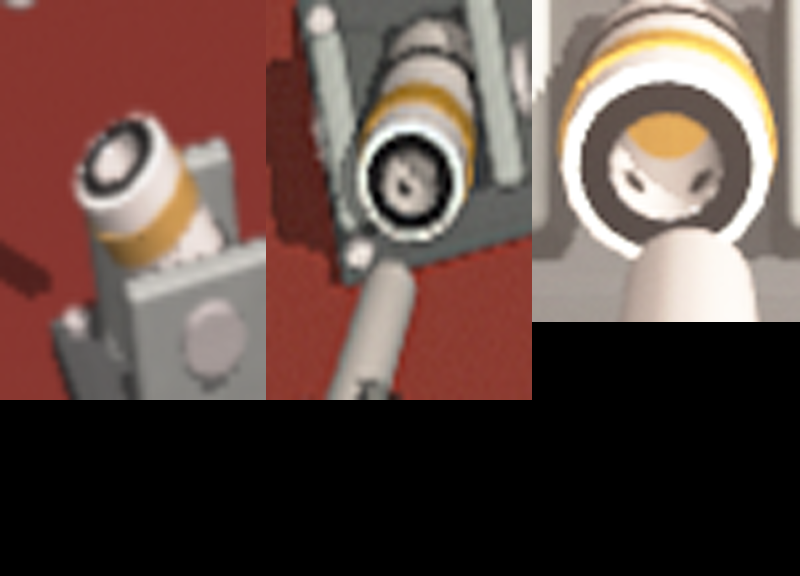

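Run:
```python
from h import *
from scipy.optimize import least_squares
o,p,R=tcp(); K={c:cam(c) for c in ['side','top','wrist']}
M={'side':(256.6,128.3),'top':(231.7,251.6),'wrist':(315.8,176.1)}
f=lambda P,cs:np.concatenate([proj(c,P,K[c])-M[c] for c in cs])
for cs in (['side','top'],['side','wrist'],['top','wrist'],['side','top','wrist']):
    r=least_squares(f,[.4575,.1874,.126],args=(cs,));print(cs,r.x.round(4),r.fun.round(1))
for c in M: print(c,[atz(c,M[c],z,K[c]).round(4).tolist() for z in (.124,.127)])
```

```text
['side', 'top'] [0.4573 0.1881 0.1272] [-0.4  0.   0.  -0.4]
['side', 'wrist'] [0.4588 0.1909 0.1255] [ 0.3 -0.1 -0.   0.1]
['top', 'wrist'] [0.4585 0.1906 0.1255] [-0.9 -1.   0.3  0.5]
['side', 'top', 'wrist'] [0.4585 0.1906 0.1256] [ 0.1 -0.  -0.9 -1.   0.3  0.5]
side [[0.4581, 0.193, 0.124], [0.4582, 0.1884, 0.127]]
top [[0.4563, 0.1888, 0.124], [0.4564, 0.1881, 0.127]]
wrist [[0.4592, 0.191, 0.124], [0.4587, 0.1909, 0.127]]
```

Run:
```python
from h import *
o,p,R=tcp();print(p)
for off in (.02,.0): cmd(*goal(np.array([.4585,.190,.126]),20.5,12.5,off))
```

```text
[0.39708454 0.17265941 0.29019377]
t 7.0 shift [ 0.027 -0.06   1.002] turn [-0.001 -0.065  0.002]
t 7.0 shift [ 0.024 -0.06   1.335] turn [-0.001 -0.065  0.002]
```

Emit:
{"name": "move_arm", "arguments": {"motion": [[[0.01,-0.03,0.3],[0,-0.03,0],0],[[0.025,-0.06,0.6],[0,-0.065,0],0],[[0.025,-0.06,0.9],[0,-0.065,0],0],[[0.025,-0.06,1.05],[0,-0.065,0],0],[[0.025,-0.06,1.05],[0,-0.065,0],0],[[0.025,-0.06,1.05],[0,-0.065,0],0]]}}

```text
time_s: 7.75
eef_pos: [0.4198, 0.182, 0.2327]
eef_rot: [-0.02, 0.978, 0.108, 0.178]
wrist_force: [-0.3, -1.0, -1.7]
opening: 0.217
```

Run:
```python
from h import *
o,p,R=tcp();print(p,o['wrist_force'],o['torque'])
w=shot('wrist','w5.png');s=shot('side','s5.png');t=shot('top','t5.png')
for c in ['side','top','wrist']: print(c,proj(c,p+R[:,2]*.096),proj(c,[.4585,.190,.126]))
can=np.zeros((480,800,3),np.uint8)
for i,(im,x,y,w_,h) in enumerate([(s,230,80,50,90),(t,205,225,50,90),(w,295,140,50,90)]):
    can[:,i*267:i*267+266]=cv2.resize(im[y:y+h,x:x+w_],(266,479),interpolation=cv2.INTER_CUBIC)[:480] if 0 else cv2.resize(im[y:y+h,x:x+w_],(266,480),interpolation=cv2.INTER_CUBIC)
cv2.imwrite('pics/c5.png',can)
```

```text
[0.4197838  0.18195443 0.23274191] [-0.3463624  -0.9712775  -1.73102053] [-0.0651632   0.23171673 -0.01683788]
side [253.27887927 122.48394873] [256.73255819 128.26339695]
top [229.40062868 253.66924598] [230.97717362 250.64200884]
wrist [320.80071999 202.40777671] [321.53053627 196.18658638]
```

View pics/c5.png

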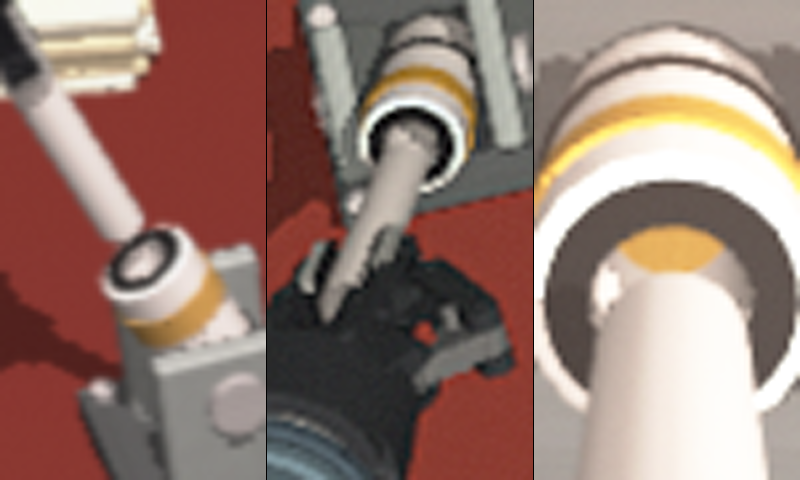

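Emit:
{"name": "move_arm", "arguments": {"motion": [[[0,0,0.1],[0,0,0],0],[[0,0,0.2],[0,0,0],0],[[0,0,0.28],[0,0,0],0],[[0,0,0.34],[0,0,0],0],[[0,0,0.4],[0,0,0],0],[[0,0,0.44],[0,0,0],0],[[0,0,0.44],[0,0,0],0]]}}

```text
time_s: 8.78
eef_pos: [0.4284, 0.184, 0.2071]
eef_rot: [-0.02, 0.978, 0.108, 0.177]
wrist_force: [-0.3, 0.3, -1.7]
opening: 0.22
```

```bash
cat >> h.py <<'E'
def st():
    o,p,R=tcp(); m=np.array([.4585,.190,.126]); d=(p+R[:,2]*.096-m)@R
    print('t',o['time_s'],'foot in tool axes rel mouth mm',(d*1000).round(1),'F tool',(o['wrist_force']@R).round(1),'M tool',(o['torque']@R).round(2),o['opening'].round(3),'lean',np.degrees(np.arccos(-R[2,2])).round(2))
E
python3 -c "
from h import *
st()"
```

```text
Traceback (most recent call last):
  File "h.py", line 31, in st
    print('t',o['time_s'],'foot in tool axes rel mouth mm',(d*1000).round(1),'F tool',(o['wrist_force']@R).round(1),'M tool',(o['torque']@R).round(2),o['opening'].round(3),'lean',np.degrees(np.arccos(-R[2,2])).round(2))
                                                                                                                                                      ^^^^^^^^^^^^^^^^^^
AttributeError: 'float' object has no attribute 'round'
```

```bash
sed -i "s/o\['opening'\].round(3)/round(o['opening'],3)/" h.py
python3 -c "
from h import *
st()"
```

```text
t 8.775 foot in tool axes rel mouth mm [-0.3 -0.7  9.3] F tool [-0.8 -0.4  1.6] M tool [ 0.06 -0.26 -0.03] 0.22 lean 20.5
```

Emit:
{"name": "move_arm", "arguments": {"motion": [[[0,0,0.04],[0,0,0],0],[[0,0,0.08],[0,0,0],0],[[0,0,0.12],[0,0,0],0],[[0,0,0.16],[0,0,0],0],[[0,0,0.2],[0,0,0],0],[[0,0,0.2],[0,0,0],0]]}}

```text
time_s: 9.52
eef_pos: [0.4329, 0.1849, 0.196]
eef_rot: [-0.02, 0.978, 0.108, 0.177]
wrist_force: [4.4, 0.1, -4.2]
opening: 0.214
```

```bash
python3 -c "
from h import *
st()"
```

```text
t 9.525 foot in tool axes rel mouth mm [ 0.2 -0.6 21.3] F tool [2.5 0.9 5.4] M tool [-0.02  0.5   0.01] 0.214 lean 20.57
```

Emit:
{"name": "move_arm", "arguments": {"motion": [[[0,0,0.04],[0,0,0],0],[[0,0,0.08],[0,0,0],0],[[0,0,0.11],[0,0,0],0],[[0,0,0.14],[0,0,0],0]]}}

```text
time_s: 10.02
eef_pos: [0.4361, 0.1857, 0.1888]
eef_rot: [-0.02, 0.978, 0.108, 0.178]
wrist_force: [-2.2, -1.4, 5.9]
opening: 0.218
```

```bash
python3 -c "
from h import *
st()"
```

```text
t 10.025 foot in tool axes rel mouth mm [ 0.7 -0.6 29.2] F tool [-0.2  0.9 -6.4] M tool [-0.08 -0.1  -0.03] 0.218 lean 20.6
```

Emit:
{"name": "move_arm", "arguments": {"motion": [[[0,0,0.01],[0,0,0],0],[[0,0,0.02],[0,0,0],0],[[0,0,0.03],[0,0,0],0],[[0,0,0.04],[0,0,0],0]]}}

```text
time_s: 10.52
eef_pos: [0.4366, 0.1858, 0.1861]
eef_rot: [-0.02, 0.978, 0.108, 0.177]
wrist_force: [1.7, 0.5, 1.1]
opening: 0.22
```

```bash
python3 -c "
from h import *
st()"
```

```text
t 10.525 foot in tool axes rel mouth mm [ 0.3 -0.7 31.9] F tool [ 2.1 -0.1 -0.4] M tool [-0.05  0.26  0.03] 0.22 lean 20.57
```

Emit:
{"name": "move_arm", "arguments": {"motion": [[[0,0,0.01],[0,0,0],0],[[0,0,0.02],[0,0,0],0],[[0,0,0.03],[0,0,0],0],[[0,0,0.04],[0,0,0],0]]}}

```text
time_s: 11.02
eef_pos: [0.4374, 0.186, 0.1839]
eef_rot: [-0.02, 0.978, 0.108, 0.177]
wrist_force: [-0.3, 0.1, 6.4]
opening: 0.219
```

```bash
python3 -c "
from h import *
st()"
```

```text
t 11.025 foot in tool axes rel mouth mm [ 0.2 -0.7 34.3] F tool [ 2.  -0.1 -6.1] M tool [-0.08  0.36  0.02] 0.219 lean 20.55
```

Emit:
{"name": "move_arm", "arguments": {"motion": [[[0,0,0.01],[0,0,0],0],[[0,0,0.02],[0,0,0],0],[[0,0,0.03],[0,0,0],0]]}}

```text
time_s: 11.4
eef_pos: [0.438, 0.1861, 0.1823]
eef_rot: [-0.02, 0.978, 0.108, 0.177]
wrist_force: [-1.8, -0.5, 8.8]
opening: 0.217
```

```bash
python3 -c "
from h import *
st()"
```

```text
t 11.4 foot in tool axes rel mouth mm [ 0.3 -0.7 35.9] F tool [ 1.4  0.1 -8.9] M tool [-0.17  0.26 -0.  ] 0.217 lean 20.56
```

Emit:
{"name": "move_arm", "arguments": {"motion": [[[0,0,0.01],[0,0,0],0],[[0,0,0.02],[0,0,0],0],[[0,0,0.03],[0,0,0],0]]}}

```text
time_s: 11.78
eef_pos: [0.4386, 0.1863, 0.1805]
eef_rot: [-0.02, 0.978, 0.108, 0.177]
wrist_force: [1.1, -1.1, 7.3]
opening: 0.215
```

```bash
python3 -c "
from h import *
st()"
```

```text
t 11.775 foot in tool axes rel mouth mm [ 0.2 -0.7 37.9] F tool [ 3.3  1.3 -6.6] M tool [-0.08  0.49 -0.01] 0.215 lean 20.56
```

Emit:
{"name": "move_arm", "arguments": {"motion": [[[0,0,0.01],[0,0,0],0],[[0,0,0.02],[0,0,0],0],[[0,0,0.03],[0,0,0],0]]}}

```text
time_s: 12.15
eef_pos: [0.4392, 0.1864, 0.1789]
eef_rot: [-0.02, 0.978, 0.108, 0.177]
wrist_force: [1.6, -0.2, 6.4]
opening: 0.218
```

```bash
python3 -c "
from h import *
st()"
```

```text
t 12.15 foot in tool axes rel mouth mm [ 0.2 -0.7 39.6] F tool [ 3.7  0.5 -5.4] M tool [-0.1   0.58 -0.01] 0.218 lean 20.56
```

Emit:
{"name": "move_arm", "arguments": {"motion": [[[0,0,0.01],[0,0,0],0],[[0,0,0.02],[0,0,0],0]]}}

```text
time_s: 12.4
eef_pos: [0.4397, 0.1865, 0.1779]
eef_rot: [-0.02, 0.978, 0.108, 0.177]
wrist_force: [1.8, -0.8, 5.6]
opening: 0.223
```

```bash
python3 -c "
from h import *
st()"
```

```text
t 12.4 foot in tool axes rel mouth mm [ 0.3 -0.7 40.7] F tool [ 3.5  1.2 -4.7] M tool [-0.13  0.58 -0.04] 0.223 lean 20.56
```

Emit:
{"name": "move_arm", "arguments": {"motion": [[[0,0,0.01],[0,0,0],0],[[0,0,0.02],[0,0,0],0],[[0,0,0.03],[0,0,0],0]]}}

```text
time_s: 12.78
eef_pos: [0.4403, 0.1866, 0.1762]
eef_rot: [-0.02, 0.978, 0.108, 0.177]
wrist_force: [1.6, -0.4, 4.5]
opening: 0.22
```

```bash
python3 -c "
from h import *
st()"
```

```text
t 12.775 foot in tool axes rel mouth mm [ 0.3 -0.7 42.5] F tool [ 2.9  0.7 -3.7] M tool [-0.11  0.6   0.  ] 0.22 lean 20.56
```

Emit:
{"name": "move_arm", "arguments": {"motion": [[[0,0,0.01],[0,0,0],0],[[0,0,0.02],[0,0,0],0]]}}

```text
time_s: 13.02
eef_pos: [0.4408, 0.1868, 0.1752]
eef_rot: [-0.02, 0.978, 0.108, 0.177]
wrist_force: [1.7, -0.2, 4.3]
opening: 0.219
```

```bash
python3 -c "
from h import *
st()"
```

```text
t 13.025 foot in tool axes rel mouth mm [ 0.4 -0.7 43.6] F tool [ 3.   0.6 -3.4] M tool [-0.13  0.59  0.03] 0.219 lean 20.57
```

Emit:
{"name": "move_arm", "arguments": {"motion": [[[0,0,0.01],[0,0,0],0],[[0,0,0.02],[0,0,0],0]]}}

```text
time_s: 13.28
eef_pos: [0.4412, 0.1868, 0.174]
eef_rot: [-0.02, 0.978, 0.108, 0.177]
wrist_force: [-0.0, -0.6, 8.1]
opening: 0.221
```

```bash
python3 -c "
from h import *
st()"
```

```text
t 13.275 foot in tool axes rel mouth mm [ 0.4 -0.7 44.9] F tool [ 2.7  0.6 -7.6] M tool [-0.04  0.58 -0.04] 0.221 lean 20.57
```

Emit:
{"name": "move_arm", "arguments": {"motion": [[[0,0,0.01],[0,0,0],0],[[0,0,0.02],[0,0,0],0]]}}

```text
time_s: 13.52
eef_pos: [0.4417, 0.187, 0.1732]
eef_rot: [-0.02, 0.978, 0.108, 0.178]
wrist_force: [-0.0, -0.5, 6.1]
opening: 0.216
```

```bash
python3 -c "
from h import *
st()
shot('wrist','w6.png');shot('side','s6.png')"
```

```text
t 13.525 foot in tool axes rel mouth mm [ 0.6 -0.7 45.8] F tool [ 2.   0.5 -5.8] M tool [-0.11  0.52  0.01] 0.216 lean 20.59
```

Emit:
{"name": "move_arm", "arguments": {"motion": [[[0,0,0.01],[0,0,0],0],[[0,0,0.02],[0,0,0],0]]}}

```text
time_s: 13.88
eef_pos: [0.4423, 0.1871, 0.1724]
eef_rot: [-0.02, 0.978, 0.108, 0.178]
wrist_force: [-5.4, -2.3, 15.1]
opening: 0.216
```

```bash
python3 -c "
from h import *
st()"
```

```text
t 13.875 foot in tool axes rel mouth mm [ 0.9 -0.7 46.8] F tool [ -0.    1.1 -16.1] M tool [-0.12  0.09 -0.02] 0.216 lean 20.61
```

Emit:
{"name": "move_arm", "arguments": {"motion": [[[0,0,0.01],[0,0,0],0],[[0,0,0.02],[0,0,0],0]]}}

```text
time_s: 14.12
eef_pos: [0.4428, 0.1872, 0.1723]
eef_rot: [-0.019, 0.978, 0.108, 0.178]
wrist_force: [-12.8, -4.1, 28.2]
opening: 0.217
```

```bash
python3 -c "
from h import *
st()
a=cv2.imread('pics/w6.png')[120:400,180:460];b=cv2.imread('pics/s6.png')[60:200,190:330]
cv2.imwrite('pics/c6.png',cv2.resize(np.hstack([a,cv2.resize(b,(280,280))]),(800,400)))"
```

```text
t 14.125 foot in tool axes rel mouth mm [ 1.4 -0.7 47.1] F tool [ -2.6   1.2 -31.1] M tool [-0.23 -0.69  0.04] 0.217 lean 20.63
```

View pics/c6.png

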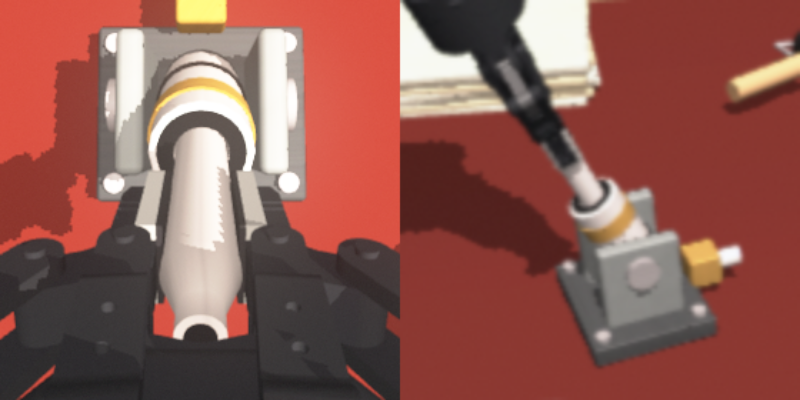

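Emit:
{"name": "move_arm", "arguments": {"motion": [[[0,0,0.004],[0,0,0],0],[[0,0,0.004],[0,0,0],0]]}}

```text
time_s: 14.38
eef_pos: [0.4428, 0.1873, 0.1723]
eef_rot: [-0.019, 0.978, 0.108, 0.178]
wrist_force: [-13.2, -3.1, 26.0]
opening: 0.22
```

```bash
python3 -c "
from h import *
st()"
```

```text
t 14.375 foot in tool axes rel mouth mm [ 1.4 -0.7 47.1] F tool [ -3.5   0.2 -29.1] M tool [-0.23 -0.71  0.04] 0.22 lean 20.63
```

Emit:
{"name": "move_arm", "arguments": {"motion": [[[0,0,-0.01],[0,0,0],0],[[0,0,-0.01],[0,0,0],30],[[0,0,-0.01],[0,0,0],50],[[0,0,-0.01],[0,0,0],80],[[0,0,-0.01],[0,0,0],100],[[0,0,-0.01],[0,0,0],100],[[0,0,-0.01],[0,0,0],100],[[0,0,-0.01],[0,0,0],100]]}}

```text
time_s: 15.38
eef_pos: [0.4419, 0.187, 0.1706]
eef_rot: [-0.02, 0.978, 0.108, 0.177]
wrist_force: [-0.1, 0.5, 0.2]
opening: 1.004
```

Emit:
{"name": "move_arm", "arguments": {"motion": [[[0,0,-0.2],[0,0,0],100],[[0,0,-0.6],[0,0,0],100],[[0,0,-1.1],[0,0,0],100],[[0,0,-1.6],[0,0,0],100],[[0,0,-2.1],[0,0,0],100],[[0,0,-2.4],[0,0,0],100],[[0,0,-2.4],[0,0,0],100],[[0,0,-2.4],[0,0,0],100]]}}

```text
time_s: 16.38
eef_pos: [0.3924, 0.176, 0.3049]
eef_rot: [-0.02, 0.978, 0.108, 0.177]
wrist_force: [-0.6, -0.6, -0.6]
opening: 0.999
```

Run:
```python
from h import *
st()
w=shot('wrist','w7.png');s=shot('side','s7.png');t=shot('top','t7.png')
L=np.radians(20.5);y=np.radians(12.5);b=np.array([-np.sin(L)*np.cos(y),-np.sin(L)*np.sin(y),np.cos(L)]);m=np.array([.4585,.19,.126])
for d in (.037,.047): print(d,[ (c,proj(c,m+b*(.15-d)).round(1)) for c in ('side','top','wrist')])
can=np.zeros((600,800,3),np.uint8)
can[:400,:400]=cv2.resize(s[60:200,190:330],(400,400),interpolation=cv2.INTER_CUBIC)
can[:400,400:]=cv2.resize(t[190:330,170:310],(400,400),interpolation=cv2.INTER_CUBIC)
can[400:,:320]=cv2.resize(w,(320,200));can[400:,400:720]=cv2.resize(s,(320,200))
cv2.imwrite('pics/c7.png',can)
```

```text
t 16.375 foot in tool axes rel mouth mm [ -0.7  -0.7 -95.2] F tool [-0.9  0.4  0.3] M tool [-0.05 -0.17 -0.08] 0.999 lean 20.49
0.037 [('side', array([232.2,  90. ])), ('top', array([222.1, 272.9])), ('wrist', array([321.7, 208.9]))]
0.047 [('side', array([234.5,  93.7])), ('top', array([223. , 270.7])), ('wrist', array([321.7, 204.4]))]
```

View pics/c7.png

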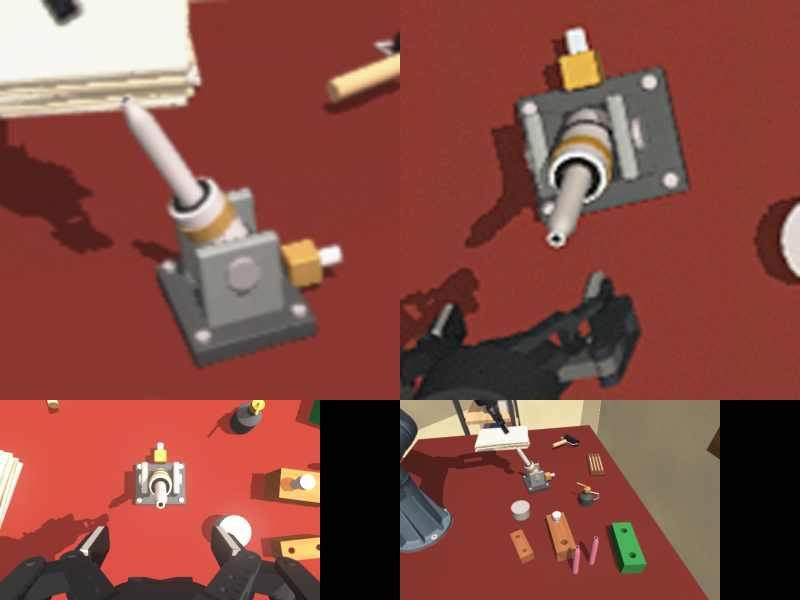

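```bash
python3 -c "
from h import *
print(workorder.hand_in()); print(monitor.get_obs()['time_s'])"
```

```text
the job is handed in; nothing more can be done
None
the job is handed in; nothing more can be done
```

I took the silver tube out of the larger orange rack and pushed it into the leaning socket. It went past the seal to the stop; then I let go, backed the arm off, and handed the job in.

- **Depth:** the stop came at about 47 mm by the arm's own reading. In the side view after release, the nozzle tip sat about where a 47 mm depth puts it. In the top view it was about 3 px off, which is within the spread between the cameras. 47 mm is the deep end of the stated 33–47 mm range, and the mouth position is only known to 1–2 mm.
- **Force:** at the stop, resistance rose steeply from about 6 N to 31 N, with almost no further movement. It then held steady at about 29 N. I never read more than that, against the 50 N ramming limit.
- **Seal and valve:** I could not clearly tell when the tube first touched the valve disc. The push force while sliding was noisy, about 3–9 N, so being home rests on the hard stop and the depth.
- **Bystanders:** the plug, oil can, ink tin and pink tubes looked unmoved in the last pictures. After release the gripper was open and touching nothing.
- **Time:** about 16.5 s of the 51 s allowed.

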